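# Put the brass coin gauges away in their foam cutouts

### The arm

A 6-joint arm with a two-finger parallel gripper is mounted at the origin on the work surface. World frame = base frame: x ahead of the robot, y to its left, z up, the work surface at z = 0. Lengths are in m, angles in degrees, forces in N, time in s.
With the tool pointing down it reaches from about 0.4 to 0.825 m from the base axis. Payload 7 kg.
Tool frame: the origin (TCP) lies on the centre line of the jaws, within the pads' length; the fingertips stand 19 mm ahead of it and the grasp point (between the pads) is the TCP (r.tip_extent is the distance from the TCP to the fingertips, in m); z points along the fingers, y is the line along which they close (so a half turn about z gives the same grasp; the last joint's range is limited). The gripper opens to 88 mm and grips with 3 to 60 N. Pads are 19 mm wide; open, the fingers measure 130 mm over their backs; the gripper's body (78 mm by 193 mm) begins 47 mm behind the grasp point.
Start: joints at [16.507, 20.546, 0.682, 0, -70.136, -16.507], TCP at [0.675, -0, 0.246] pointing down, gripper open.
Joint ranges: [-176.03, 176.03], [-82.01, 121.73], [-58.28, 71.71], [-173.87, 95.51], [-174.79, -0.11], [-173.66, 173.66]. Speed limits (degrees/s): [136.94, 136.94, 172.46, 180, 180, 180].

### API

Orientations are given as [roll, pitch, yaw] about the fixed x, y, z axes, in that order (R = Rz(yaw) Ry(pitch) Rx(roll)).
In Python, from plant import r gives the robot as it stands. The module is installed in compiled form; this text tells all that it offers.
- The arm moves only by the tool jog_arm, never from a script. Its argument "deltas" is a list that holds one entry, the list of rows, each a list of 5 numbers: the opening, from -1 (shut) to 1 (fully open), then the shift along the world's x, y, z in cm, then the turn about the world's z in rad. In form: [[[claw, dx, dy, dz, turn], ...]]. A call has 1 to 8 rows; each row shifts and turns the commanded pose from where the row before left it; what a row does not reach is not made up. A row lasts 1/8 s, in which the tool goes at most 62.5 mm and 10.7 degrees, less where a joint would pass 70% of its speed; a pose out of reach is approached as far as the arm can. A call with a gripper value outside its range is refused whole. The fingers move at their own pace and stop on an object; "force" is the grip in N (left out, the last holds). Time passes only in rows, so rows that do not move let the fingers close. It gives the time, the measured TCP pose, the force, the opening and the grip force at its end, in the units of the state.
- r.get_state(): the state, without advancing time (a new reading comes with each control period).
- r.capture(name): name is "scene" or "side" or "wrist"; returns the picture (480x640x3 uint8, blue, green, red); there is no depth.
- r.camera_info(name): a dict with "fx", "fy", "cx", "cy" (pixels), "view" (4x4, takes a point from world to camera coordinates). Camera axes: x right, y up, looking along -z (the intrinsics and any distortion apply to the point x, -y, -z); pixel columns grow to the right and rows downward; lengths in m; the calibration is good to about 2 mm. A picture is of the moment at which its call begins: read the wrist's pose just before it. camera_info takes no time and is no camera call; for the wrist camera it gives the pose at the moment of the call.
- r.close_job(): hands the job in; it is judged then, once.
The state is a dict: "time_s": time; "joints": joint angles; "qd": joint speeds; "joint_torque": joint torques, N m; "tcp_pos": TCP position; "eef_rot": TCP orientation; "contact_force": force on the tool from outside, world axes, zero at the start; "moment": the same for the moment, N m; "gripper_width": finger opening in m; "gripper_force": force on a finger pad.
Only numpy, scipy, OpenCV 4.12 (cv2) and the standard library are available. Lean on these libraries where they do the work, as an engineer would, in place of code of your own. Each camera call takes 0.05 s, during which the arm holds its last target. There are 200 camera calls.

### The job

Put the four brass gauges away: set each one upright into the foam insert whose cutout has its shape and size (the ring in the large round one, the plug in the small round one, the slotted bar in the long one, the square in the square one), down flat on the bottom of the cutout. Leave the steel ring and the steel bar where they lie.

Things in the scene. Friction and masses are not known exactly. Their poses are not given: they have to be found in the camera images.
- brass_ring: Brass ring gauge: plain upright-sided ring, outer diameter 46, hole diameter 28, 24 mm high, about 0.2 kg. Loose, standing flat on the bench. Origin: centre of the underside, z up.
- brass_bar: Brass slot gauge: solid rectangular bar 60 (its x) x 26 (its y) x 24 mm high, four dark slot marks on top, about 0.3 kg. Loose, standing flat on the bench. Origin: centre of the underside, z up.
- brass_square: Brass square gauge: solid block 38 (its x) x 38 (its y) x 24 mm high with a round dark mark in the middle of its top, about 0.26 kg. Loose, standing flat on the bench. Origin: centre of the underside, z up.
- brass_plug: Brass plug gauge: solid upright cylinder of diameter 30, 24 mm high, with a small knob of diameter 12 rising 8 mm more from the middle of its top, about 0.14 kg. Loose, standing flat on the bench. Origin: centre of the underside, z up.
- steel_ring: Grey steel ring of the same shape and size as the brass ring gauge (outer diameter 46, 24 mm high); not to be moved. Loose, standing flat on the bench. Origin: centre of the underside, z up.
- steel_bar: Grey steel bar of the same shape and size as the brass slot gauge (60 along its x, 26 along its y, 24 mm high); not to be moved. Loose, standing flat on the bench. Origin: centre of the underside, z up.
- foam_ring: Fixed foam insert 92 (its x) x 80 (its y) x 16 mm high, black over light blue, with one open-topped cutout in its middle, 10 mm deep; the blue cutout floor is 6 mm above the bench; the mouth is bevelled 3 mm. Origin: underside, straight below the cutout's centre; z up. Cutout: round, diameter 54 mm, for the brass ring gauge.
- foam_bar: Fixed foam insert 92 (its x) x 80 (its y) x 16 mm high, black over light blue, with one open-topped cutout in its middle, 10 mm deep; the blue cutout floor is 6 mm above the bench; the mouth is bevelled 3 mm. Origin: underside, straight below the cutout's centre; z up. Cutout: rectangular, 68 mm along its x and 34 mm along its y, for the brass slot gauge.
- foam_square: Fixed foam insert 92 (its x) x 80 (its y) x 16 mm high, black over light blue, with one open-topped cutout in its middle, 10 mm deep; the blue cutout floor is 6 mm above the bench; the mouth is bevelled 3 mm. Origin: underside, straight below the cutout's centre; z up. Cutout: square, 46 x 46 mm, sides along its x and y, for the brass square gauge.
- foam_plug: Fixed foam insert 92 (its x) x 80 (its y) x 16 mm high, black over light blue, with one open-topped cutout in its middle, 10 mm deep; the blue cutout floor is 6 mm above the bench; the mouth is bevelled 3 mm. Origin: underside, straight below the cutout's centre; z up. Cutout: round, diameter 38 mm, for the brass plug gauge.

How it is judged (in metres and radians):
At the end, for the whole second after the job is handed in: Each brass gauge stands upright (within 7 degrees), released and at rest, in the cutout of its own shape and size: within 10 mm of the cutout's centre and with its underside less than 3 mm above the cutout's floor. The steel ring and the steel bar are within 20 mm of where they began (horizontal distance between brass_ring and foam_ring below 0.01 m and height (world z) of each of brass_ring, brass_bar, brass_square, brass_plug below 0.009 m and angle between each of brass_ring, brass_bar, brass_square, brass_plug's own z axis and vertical below 0.12 rad and linear speed of each of brass_ring, brass_bar, brass_square, brass_plug below 0.02 m/s and angular speed of each of brass_ring, brass_bar, brass_square, brass_plug below 0.2 rad/s and horizontal distance between brass_bar and foam_bar below 0.01 m and horizontal distance between brass_square and foam_square below 0.01 m and horizontal distance between brass_plug and foam_plug below 0.01 m and distance of each of steel_ring, steel_bar from where it was at the start of the episode below 0.02 m); the robot touches nothing.
It fails at once if the steel ring or the steel bar is moved more than 20 mm (distance of any of steel_ring, steel_bar from where it was at the start of the episode above 0.02 m).
It also fails if it takes over 96 s, if anything falls off the work surface, if the arm or the gripper's body presses on something with over 40 N, if the wrist force passes 120 N, or if a joint passes its speed limit or range.

## Working session

There is one attempt and no reset: what is moved stays moved. The work goes in short steps, Python scripts to look and compute and a tool call to move; the robot and the scene stay as the last step left them, time stands still between calls to the robot, and variables do not carry over. Pictures are saved under pics/ and viewed, at most 14 in all, crops included, and the job is handed in when it is done.

Besides the shell and the picture viewer there is one more tool, called as name(argument=value, ...) on one line, values as JSON. jog_arm: Moves the arm, as the interface text tells. Its arguments: {"type":"object","properties":{"deltas":{"type":"array"},"force":{"type":"number"}},"required":["deltas"]}

```bash
mkdir -p pics
python3 - <<'E'
from plant import r
import cv2
s=r.get_state(); print(s)
for n in ("scene","side","wrist"):
    i=r.camera_info(n); print(n,i)
    cv2.imwrite(f"pics/{n}0.png",r.capture(n))
E
```

```text
{'time_s': 0.0, 'joints': array([ 1.65063070e+01,  2.05922557e+01,  6.34958522e-01, -1.89378502e-02,
       -7.01354381e+01, -1.65068145e+01]), 'qd': array([ 0.01913709, -0.02487257,  0.01565112, -0.05678624,  0.12452413,
       -0.05323515]), 'joint_torque': array([-8.00930356e-04, -5.82726967e+01,  2.93058443e+01,  6.99745238e+00,
        6.93249181e-03, -2.06530804e-04]), 'tcp_pos': array([ 6.74557789e-01, -3.38128344e-05,  2.44626112e-01]), 'eef_rot': array([ 1.79906028e+02, -9.28213102e-03, -9.00069493e+01]), 'contact_force': array([ 0.4919572 ,  0.21859791, -0.27988841]), 'moment': array([ 0.05093898, -0.02223805, -0.01673369]), 'gripper_force': 0.0, 'gripper_width': 0.08764023925200788}
scene {'fx': 570.8165262098604, 'fy': 570.8165262098604, 'cx': 331.1251188903329, 'cy': 229.37083102930816, 'view': array([[ 0.48220606,  0.87595635, -0.01333363, -0.28085945],
       [-0.4746096 ,  0.27400076,  0.83646238,  0.20829044],
       [ 0.73635796, -0.39701895,  0.54786213, -1.64794116],
       [ 0.        ,  0.        ,  0.        ,  1.        ]])}
side {'fx': 563.2886382268289, 'fy': 563.2886382268289, 'cx': 317.9814290476456, 'cy': 238.60863899832572, 'view': array([[-0.93690247, -0.34950368,  0.00780596,  0.52244821],
       [ 0.25645702, -0.67195826,  0.69476752, -0.17213132],
       [-0.23757853,  0.6529313 ,  0.71919202, -0.95611069],
       [ 0.        ,  0.        ,  0.        ,  1.        ]])}
wrist {'fx': 395.5439104146798, 'fy': 395.5439104146798, 'cx': 316.5747823421349, 'cy': 233.84822360085352, 'view': array([[-9.99999847e-01, -4.35465715e-04,  3.40824903e-04,
         6.73486610e-01],
       [ 3.09196969e-04, -9.51302203e-01, -3.08259669e-01,
         3.73835781e-02],
       [ 4.58463999e-04, -3.08259516e-01,  9.51302192e-01,
        -3.92799336e-01],
       [ 0.00000000e+00,  0.00000000e+00,  0.00000000e+00,
         1.00000000e+00]])}
```

View pics/scene0.png

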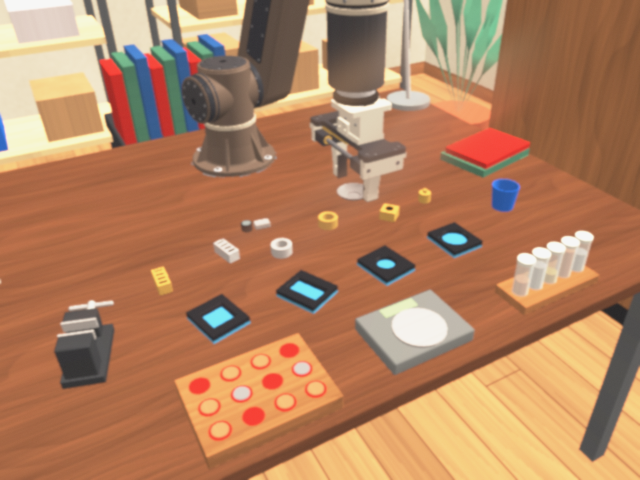

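View pics/side0.png

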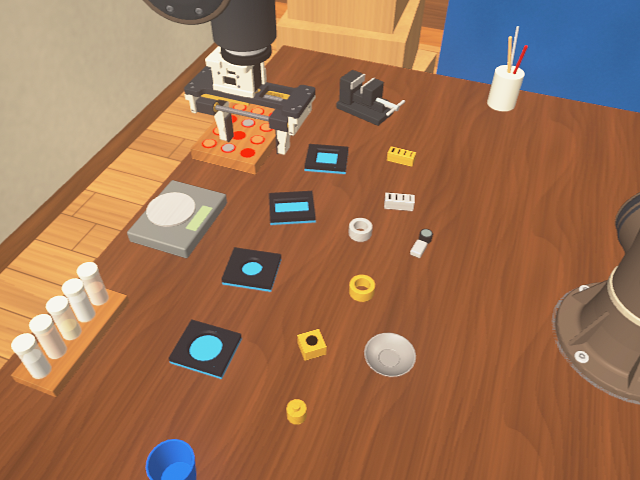

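View pics/wrist0.png

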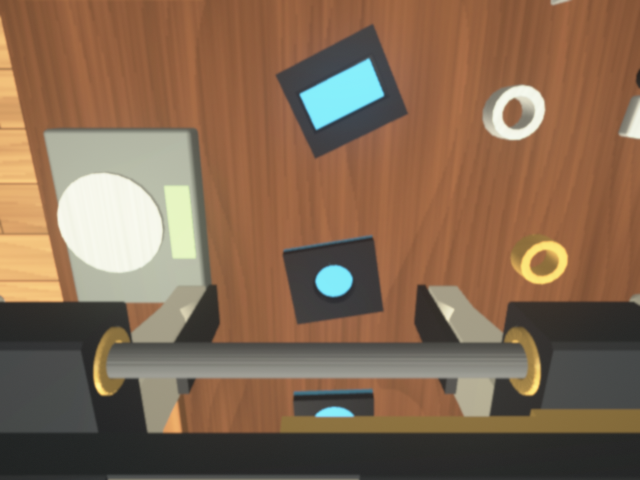

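The scene and side views both show all the parts. In the side view the brass ring is at (362,288), the square at (312,345), the plug at (296,411) and the bar at (401,156). The foams are ring (206,348), plug (252,268), bar (292,207) and square (327,157). The steel ring is at (360,229) and the steel bar at (399,201). I'll fit silhouettes to the known shapes.

```bash
cat > fit.py <<'E'
import numpy as np, cv2
from scipy.optimize import minimize
def cyl(d,z0,z1):
    a=np.linspace(0,2*np.pi,48,endpoint=False); c=np.c_[np.cos(a),np.sin(a)]*d/2
    return np.vstack([np.c_[c,np.full(48,z)] for z in (z0,z1)])
def box(x,y,z): return np.array([[i*x/2,j*y/2,k*z] for i in(-1,1) for j in(-1,1) for k in(0,1)])
M={'ring':cyl(.046,0,.024),'plug':np.vstack([cyl(.03,0,.024),cyl(.012,.024,.032)]),'bar':box(.06,.026,.024),
   'square':box(.038,.038,.024),'foam':box(.092,.08,.016)}
def proj(I,P):
    c=P@I['view'][:3,:3].T+I['view'][:3,3]
    return np.c_[I['cx']-I['fx']*c[:,0]/c[:,2], I['cy']+I['fy']*c[:,1]/c[:,2]]
def unproj(I,u,v,z):
    d=np.array([(u-I['cx'])/I['fx'],-(v-I['cy'])/I['fy'],-1.]); R=I['view'][:3,:3]
    o=-R.T@I['view'][:3,3]; d=R.T@d; return o+d*(z-o[2])/d[2]
def place(P,p):
    c,s=np.cos(p[2]),np.sin(p[2]); Q=P.copy()
    Q[:,0]=c*P[:,0]-s*P[:,1]+p[0]; Q[:,1]=s*P[:,0]+c*P[:,1]+p[1]; return Q
def blob(img,uv,kind):
    h=cv2.cvtColor(img,cv2.COLOR_BGR2HSV); 
    if kind=='brass': m=cv2.inRange(h,(17,90,50),(34,255,255))
    elif kind=='steel': m=cv2.inRange(h,(0,0,95),(180,60,255))
    else: m=cv2.inRange(h,(0,0,0),(180,255,75))|cv2.inRange(h,(80,60,60),(115,255,255))
    n,l=cv2.connectedComponents(m); ys,xs=np.nonzero(l); 
    k=np.argmin((xs-uv[0])**2+(ys-uv[1])**2); b=(l==l[ys[k],xs[k]]).astype(np.uint8)
    c,_=cv2.findContours(b,cv2.RETR_EXTERNAL,cv2.CHAIN_APPROX_NONE)
    return cv2.drawContours(np.zeros_like(b),c,-1,1,-1)
S=4
def fit(img,I,uv,name,kind):
    m=blob(img,uv,kind); x,y,w,h=cv2.boundingRect(m); pad=8
    x0,y0=max(x-pad,0),max(y-pad,0); w+=2*pad;h+=2*pad
    t=cv2.resize(m[y0:y0+h,x0:x0+w].astype(np.float32),None,fx=S,fy=S,interpolation=cv2.INTER_LINEAR)>.5
    c=unproj(I,x0+w/2,y0+h/2,.01); P=M[name]
    def cost(p):
        q=(proj(I,place(P,p))-[x0,y0]+.5)*S-.5
        im=np.zeros(t.shape,np.uint8); cv2.fillConvexPoly(im,cv2.convexHull(np.round(q*16).astype(np.int32)),1,shift=4)
        im=im>0; return 1-(im&t).sum()/(im|t).sum()
    best=None
    for a in ([0] if name in('ring','plug') else np.radians([-75,-45,-15,15,45,75])):
        sx=np.array([[c[0],c[1],a]]*4); sx[1,0]+=.008; sx[2,1]+=.008; sx[3,2]+=.25
        o=minimize(cost,sx[0],method='Nelder-Mead',options=dict(initial_simplex=sx,maxiter=200,xatol=1e-4,fatol=1e-4))
        if best is None or o.fun<best.fun: best=o
    return best.x,1-best.fun
E
cat > meas.py <<'E'
from plant import r
from fit import *
T={'side':dict(ring=(362,288),square=(312,345),plug=(296,411),bar=(401,156),Fring=(206,348),Fplug=(252,268),Fbar=(292,207),Fsquare=(327,157),Sring=(360,229),Sbar=(399,201)),
'scene':dict(ring=(328,221),square=(390,212),plug=(425,197),bar=(162,281),Fring=(455,240),Fplug=(386,265),Fbar=(307,291),Fsquare=(218,319),Sring=(282,248),Sbar=(227,250))}
for cam in T:
    I=r.camera_info(cam); img=cv2.imread(f'pics/{cam}0.png')
    for k,uv in T[cam].items():
        kind={'F':'foam','S':'steel'}.get(k[0],'brass')
        p,i=fit(img,I,uv,'foam' if kind=='foam' else k.lstrip('S'),kind)
        print(cam,k,np.round(p[:2],4),round(np.degrees(p[2]),1),'IoU',round(i,3),'r',round(np.hypot(*p[:2]),3))
E
python3 meas.py
```

```text
side ring [0.4519 0.06  ] 8.1 IoU 0.929 r 0.456
side square [0.4934 0.2039] -50.6 IoU 0.942 r 0.534
side plug [0.4725 0.3234] 6.5 IoU 0.924 r 0.573
side bar [ 0.4831 -0.3401] -0.3 IoU 0.93 r 0.591
side Fring [0.6549 0.2706] 2.0 IoU 0.964 r 0.709
side Fplug [0.6572 0.0866] 9.8 IoU 0.951 r 0.663
side Fbar [ 0.6522 -0.0961] 25.4 IoU 0.921 r 0.659
side Fsquare [ 0.6398 -0.2748] 15.7 IoU 0.929 r 0.696
side Sring [ 0.4996 -0.0815] 5.3 IoU 0.911 r 0.506
side Sbar [ 0.4479 -0.1892] 12.2 IoU 0.923 r 0.486
scene ring [0.4469 0.0653] 7.4 IoU 0.626 r 0.452
scene square [0.4912 0.2086] -45.2 IoU 0.885 r 0.534
scene plug [0.4697 0.3282] 6.8 IoU 0.804 r 0.573
scene bar [ 0.4807 -0.3357] -3.1 IoU 0.896 r 0.586
scene Fring [0.6536 0.274 ] 1.7 IoU 0.866 r 0.709
scene Fplug [0.6573 0.0887] 8.3 IoU 0.883 r 0.663
scene Fbar [ 0.6527 -0.0928] 26.8 IoU 0.893 r 0.659
scene Fsquare [ 0.6416 -0.2728] 9.3 IoU 0.894 r 0.697
scene Sring [ 0.4975 -0.0772] 4.1 IoU 0.904 r 0.503
scene Sbar [ 0.4467 -0.1849] -171.2 IoU 0.896 r 0.483
```

```bash
cat > w.py <<'E'
import sys
from plant import r
from fit import *
def look(tag,guess,save=True):
    I=r.camera_info('wrist'); img=r.capture('wrist'); cv2.imwrite(f'pics/{tag}.png',img)
    for k,g in guess.items():
        kind={'F':'foam','S':'steel'}.get(k[0],'brass')
        uv=proj(I,np.array([[*g,.01]]))[0]
        p,i=fit(img,I,uv,'foam' if kind=='foam' else k.lstrip('S'),kind)
        print(k,np.round(p[:2],4),round(np.degrees(p[2]),1),'IoU',round(i,3),'uv',uv.round())
    s=r.get_state(); print(s['tcp_pos'].round(4),s['eef_rot'].round(2),s['gripper_width'].round(4),s['time_s'])
E
python3 -c "
from w import *
look('w1',dict(ring=(.451,.062),Fplug=(.657,.088),Fbar=(.652,-.095),Sring=(.498,-.08)))"
```

```text
ring [0.4497 0.0618] 7.3 IoU 0.95 uv [535. 258.]
Fplug [0.6563 0.0882] 9.7 IoU 0.942 uv [333. 281.]
Fbar [ 0.6512 -0.0937] 25.7 IoU 0.946 uv [341.  94.]
Sring [ 0.4975 -0.0794] -3.0 IoU 0.948 uv [510. 112.]Traceback (most recent call last):
  File "<string>", line 3, in <module>
    look('w1',dict(ring=(.451,.062),Fplug=(.657,.088),Fbar=(.652,-.095),Sring=(.498,-.08)))
    ~~~~^^^^^^^^^^^^^^^^^^^^^^^^^^^^^^^^^^^^^^^^^^^^^^^^^^^^^^^^^^^^^^^^^^^^^^^^^^^^^^^^^^^
  File "w.py", line 11, in look
    s=r.get_state(); print(s['tcp_pos'].round(4),s['eef_rot'].round(2),s['gripper_width'].round(4),s['time_s'])
                                                                       ^^^^^^^^^^^^^^^^^^^^^^^^
AttributeError: 'float' object has no attribute 'round'
```

jog_arm(deltas=[[[1,-1.4,4.1,0,0],[1,-1.4,4.1,0,0],[1,-1.4,4.1,0,0],[1,-1.4,4.1,0,0],[1,-1.4,4.1,0,0],[1,-1.4,4.1,0,0],[1,-1.4,4.1,0,0],[1,0,0,0,0]]], force=30)

```text
time_s: 1.2
tcp_pos: [0.5759, 0.2896, 0.2452]
eef_rot: [180.0, 0.0, -89.8]
contact_force: [0.0, -0.1, -1.4]
gripper_width: 0.0876
gripper_force: 0.0
```

```bash
sed -i "s/s\['gripper_width'\].round(4)/round(s['gripper_width'],4)/" w.py; python3 -c "
from w import *
look('w2',dict(ring=(.45,.062),plug=(.472,.325),square=(.493,.205),Fplug=(.657,.088),Fring=(.654,.272)))"
```

```text
ring [0.4916 0.2054] 7.9 IoU 0.814 uv [476. -83.]
plug [0.4702 0.3248] 5.5 IoU 0.945 uv [420. 233.]
square [0.4913 0.2053] -50.2 IoU 0.979 uv [408. 107.]
Fplug [0.6551 0.0865] -170.1 IoU 0.975 uv [217. -45.]
Fring [0.6527 0.2721] 2.3 IoU 0.938 uv [234. 180.]
[0.5763 0.2882 0.2452] [ 1.7997e+02 -2.0000e-02 -8.9870e+01] 0.0876 1.25
```

jog_arm(deltas=[[[1,-3.6,1.2,-2,0],[1,-3.5,1.2,-3,0],[1,-3.5,1.3,-3,0],[1,0,0,-5,0],[1,0,0,-5,0],[1,0,0,-3.4,0],[1,0,0,0,0],[-1,0,0,0,0]]])

```text
time_s: 2.25
tcp_pos: [0.4719, 0.3242, 0.0328]
eef_rot: [-179.9, 0.0, -90.0]
contact_force: [1.0, 0.1, 0.9]
gripper_width: 0.0824
gripper_force: 0.0
```

jog_arm(deltas=[[[-1,0,0,0,0],[-1,0,0,0,0],[-1,0,0,0,0],[-1,0,0,0,0]]])

```text
time_s: 2.75
tcp_pos: [0.471, 0.3241, 0.0319]
eef_rot: [-180.0, 0.0, -90.0]
contact_force: [-0.6, -0.3, 0.2]
gripper_width: 0.0431
gripper_force: 0.0
```

jog_arm(deltas=[[[-1,0,0,0,0],[-1,0,0,0,0],[-1,0,0,0,0],[-1,0,0,2,0],[-1,0,0,4,0],[-1,0,0,2,0],[-1,0,0,0,0]]])

```text
time_s: 3.62
tcp_pos: [0.4715, 0.3247, 0.1128]
eef_rot: [-179.9, 0.1, -90.0]
contact_force: [0.9, -0.6, -2.0]
gripper_width: 0.0289
gripper_force: 30.0
```

jog_arm(deltas=[[[-1,2,-2.5,0,0],[-1,3.3,-4.2,0,0],[-1,3.3,-4.2,0,0],[-1,3.3,-4.2,0,0],[-1,3.3,-4.2,0,0],[-1,2.4,-3.2,0,0],[-1,1,-1.2,0,0],[-1,0,0,0,0]]])

```text
time_s: 4.62
tcp_pos: [0.6566, 0.086, 0.1098]
eef_rot: [179.9, -0.0, -90.1]
contact_force: [-0.1, -0.1, -1.1]
gripper_width: 0.0292
gripper_force: 30.0
```

```bash
python3 -c "
from w import *
look('w3',dict(Fbar=(.652,-.094)))"
```

```text
Fbar [ 0.6613 -0.0415] -75.0 IoU 0.281 uv [323. -92.]
[0.6562 0.0869 0.1102] [ 1.7988e+02 -2.0000e-02 -9.0050e+01] 0.029 4.675
```

View pics/w3.png

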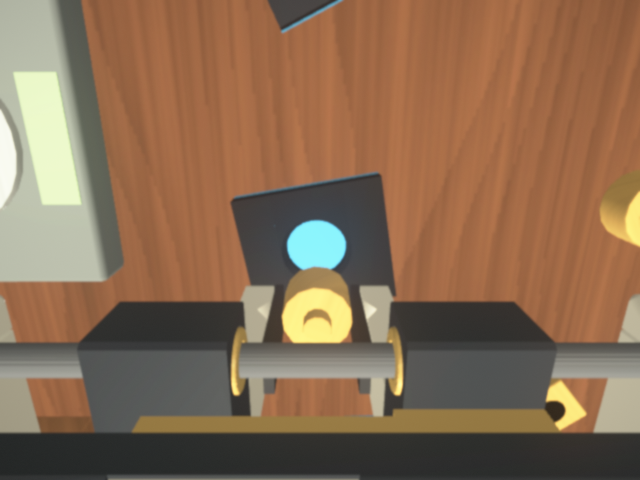

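The plug is held upright between the pads at (316,310), just above its cutout at (316,245).

jog_arm(deltas=[[[-1,0,0.1,-3,0],[-1,0,0,-2.5,0],[-1,0,0,-1,0],[-1,0,0,-0.6,0],[-1,0,0,-0.1,0],[-1,0,0,0,0]]])

```text
time_s: 5.42
tcp_pos: [0.6574, 0.0883, 0.0404]
eef_rot: [-179.9, 0.0, -90.0]
contact_force: [-0.4, 0.3, -2.1]
gripper_width: 0.0288
gripper_force: 30.0
```

jog_arm(deltas=[[[-1,0,0,-0.2,0],[-1,0,0,0,0]]])

```text
time_s: 5.68
tcp_pos: [0.657, 0.0879, 0.0378]
eef_rot: [-180.0, 0.0, -90.0]
contact_force: [-0.3, 0.8, -1.1]
gripper_width: 0.0289
gripper_force: 30.0
```

jog_arm(deltas=[[[0.2,0,0,0,0],[0.2,0,0,0,0],[0.2,0,0,0,0],[1,0,0,2,0],[1,0,0,4,0],[1,0,0,4,0],[1,-2.5,-0.3,0,0],[1,-4,-0.5,0,0]]])

```text
time_s: 6.68
tcp_pos: [0.5921, 0.0801, 0.1379]
eef_rot: [-179.9, 0.0, -90.0]
contact_force: [-0.4, 0.7, 0.3]
gripper_width: 0.0872
gripper_force: 0.0
```

jog_arm(deltas=[[[1,-4,-0.5,0,0],[1,-4,-0.5,0,0],[1,-4,-0.5,0,0],[1,-2.2,-0.3,-1,0],[1,0,0,-3,0],[1,0,0,-3,0],[1,0,0,0,0]]])

```text
time_s: 7.55
tcp_pos: [0.4487, 0.0613, 0.0663]
eef_rot: [179.8, -0.1, -90.0]
contact_force: [0.8, 0.8, -0.1]
gripper_width: 0.0876
gripper_force: 0.0
```

```bash
python3 -c "
from w import *
look('w4',dict(ring=(.45,.062)))
cv2.imwrite('pics/s4.png',r.capture('side')[80:400,120:480])"
```

```text
ring [0.45   0.0623] 5.6 IoU 0.962 uv [312. 273.]
[0.4497 0.0617 0.0675] [ 1.7992e+02 -6.0000e-02 -8.9990e+01] 0.0877 7.6
```

View pics/s4.png

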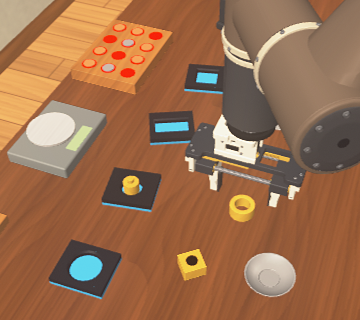

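The side view shows the plug seated upright in the small round cutout (crop 131,187), with the gripper aligned over the brass ring.

jog_arm(deltas=[[[1,0,0.05,-2,0],[1,0,0,-1.6,0],[-1,0,0,0,0],[-1,0,0,0,0],[-1,0,0,0,0],[-1,0,0,0,0],[-1,0,0,0,0],[-1,0,0,0,0]]])

```text
time_s: 8.65
tcp_pos: [0.4503, 0.0626, 0.0319]
eef_rot: [-180.0, 0.0, -90.0]
contact_force: [-1.5, -0.3, 5.3]
gripper_width: 0.0447
gripper_force: 30.0
```

jog_arm(deltas=[[[-1,0,0,0,0],[-1,0,0,2,0],[-1,0,0,4,0],[-1,0,0,2,0],[-1,0,0,0,0]]])

```text
time_s: 9.28
tcp_pos: [0.4505, 0.0629, 0.1125]
eef_rot: [-179.9, 0.1, -90.0]
contact_force: [0.3, -0.4, -3.8]
gripper_width: 0.045
gripper_force: 30.0
```

jog_arm(deltas=[[[-1,2,2,0,0],[-1,3.3,3.4,0,0],[-1,3.7,3.8,0,0],[-1,3.7,3.8,0,0],[-1,3.6,3.8,0,0],[-1,2.5,2.6,0,0],[-1,1.5,1.5,-1,0],[-1,0,0,0,0]]])

```text
time_s: 10.28
tcp_pos: [0.6521, 0.2717, 0.0972]
eef_rot: [179.7, -0.2, -90.0]
contact_force: [0.5, -1.1, -2.6]
gripper_width: 0.0448
gripper_force: 30.0
```

jog_arm(deltas=[[[-1,0,0,-3,0],[-1,0,0,-2,0],[-1,0,0,-1,0],[-1,0,0,0,0],[-1,0,0,0,0]]])

```text
time_s: 10.9
tcp_pos: [0.6535, 0.2718, 0.0425]
eef_rot: [-179.9, 0.0, -90.0]
contact_force: [0.6, 0.6, -2.6]
gripper_width: 0.0446
gripper_force: 30.0
```

jog_arm(deltas=[[[-1,0,0,-0.4,0],[-1,0,0,0,0],[0.5,0,0,0,0],[0.5,0,0,0,0],[0.5,0,0,0,0],[1,0,0,2,0],[1,0,0,4,0],[1,0,0,4,0]]])

```text
time_s: 11.9
tcp_pos: [0.6532, 0.2715, 0.1401]
eef_rot: [-180.0, 0.0, -90.0]
contact_force: [0.8, 0.4, 0.1]
gripper_width: 0.086
gripper_force: 0.0
```

jog_arm(deltas=[[[1,-2,-0.8,1,0.14],[1,-4,-1.7,1,0.14],[1,-4,-1.7,0,0.14],[1,-4,-1.7,0,0.14],[1,-2.2,-0.7,-2,0.14],[1,0,0,-3,0],[1,0,0,-3,0],[1,0,0,0,0]]])

```text
time_s: 12.9
tcp_pos: [0.4902, 0.2048, 0.0772]
eef_rot: [179.9, -0.0, -49.9]
contact_force: [0.3, 0.6, 0.9]
gripper_width: 0.0875
gripper_force: 0.0
```

```bash
python3 -c "
from w import *
look('w5',dict(square=(.4915,.2053)))
cv2.imwrite('pics/s5.png',r.capture('side')[200:440,120:440])"
```

```text
square [0.4912 0.2058] -50.3 IoU 0.97 uv [311. 262.]
[0.4911 0.2055 0.0784] [ 1.7998e+02 -2.0000e-02 -4.9870e+01] 0.0876 12.95
```

View pics/s5.png

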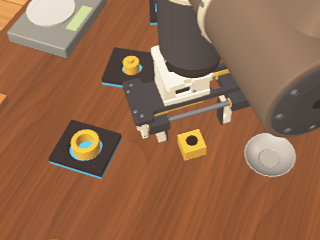

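View pics/w5.png

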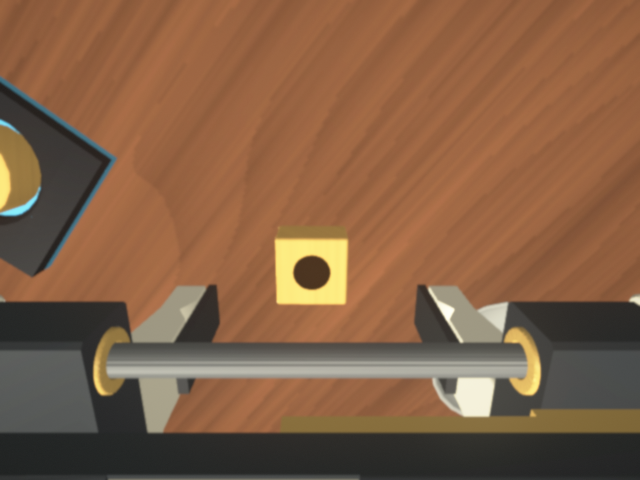

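```bash
python3 -c "
from w import *
I=r.camera_info('side')
for uv in [(390,354),(390,334),(364,352),(372,338)]: print(uv,unproj(I,*uv,.02).round(3))"
```

```text
(390, 354) [0.366 0.182 0.02 ]
(390, 334) [0.376 0.144 0.02 ]
(364, 352) [0.406 0.193 0.02 ]
(372, 338) [0.402 0.162 0.02 ]
```

The square sits centred between the pads at (312,270). The ring stands upright in its large round cutout (side crop 86,145), and the dish is about 25 mm clear of the finger.

jog_arm(deltas=[[[0.4,0,0,0,0],[0.4,0,0,-2,0],[0.4,0,0,-2,0],[0.4,0,0,-0.7,0],[-1,0,0,0,0],[-1,0,0,0,0],[-1,0,0,0,0],[-1,0,0,0,0]]])

```text
time_s: 14.0
tcp_pos: [0.4915, 0.206, 0.0314]
eef_rot: [-179.9, -0.0, -49.9]
contact_force: [-0.9, -0.1, 5.2]
gripper_width: 0.0376
gripper_force: 30.0
```

jog_arm(deltas=[[[-1,0,0,0,0],[-1,0,0,0,0],[-1,0,0,2,0],[-1,0,0,4,0],[-1,0,0,4,0],[-1,0,0,2,0],[-1,0,0,0,0]]])

```text
time_s: 14.88
tcp_pos: [0.4913, 0.2059, 0.1517]
eef_rot: [-179.8, 0.0, -49.9]
contact_force: [0.2, -0.1, -2.7]
gripper_width: 0.0381
gripper_force: 30.0
```

jog_arm(deltas=[[[-1,1,-2.6,1,-0.07],[-1,2,-5,1,-0.07],[-1,2,-5,1,-0.07],[-1,2,-5,0,-0.07],[-1,2,-5,0,-0.07],[-1,2,-5,0,-0.07],[-1,2,-5,0,-0.07],[-1,1.9,-5,0,0]]])

```text
time_s: 15.88
tcp_pos: [0.6395, -0.1721, 0.178]
eef_rot: [179.8, 0.1, -78.0]
contact_force: [0.8, 1.2, -2.3]
gripper_width: 0.0378
gripper_force: 30.0
```

jog_arm(deltas=[[[-1,0,0,0,0],[-1,0,0,0,0]]])

```text
time_s: 16.12
tcp_pos: [0.6389, -0.1707, 0.1782]
eef_rot: [179.8, 0.1, -78.0]
contact_force: [-1.0, 0.3, -2.0]
gripper_width: 0.0375
gripper_force: 30.0
```

```bash
python3 -c "
from w import *
look('w6',dict(Fsquare=(.6405,-.274),bar=(.482,-.338)))"
```

```text
Fsquare [ 0.6385 -0.2734] 13.8 IoU 0.749 uv [342.  82.]
bar [ 0.4804 -0.3379] 179.1 IoU 0.977 uv [581.  37.]
[ 0.6391 -0.1701  0.1788] [ 1.7986e+02  6.0000e-02 -7.7980e+01] 0.0377 16.175
```

View pics/w6.png

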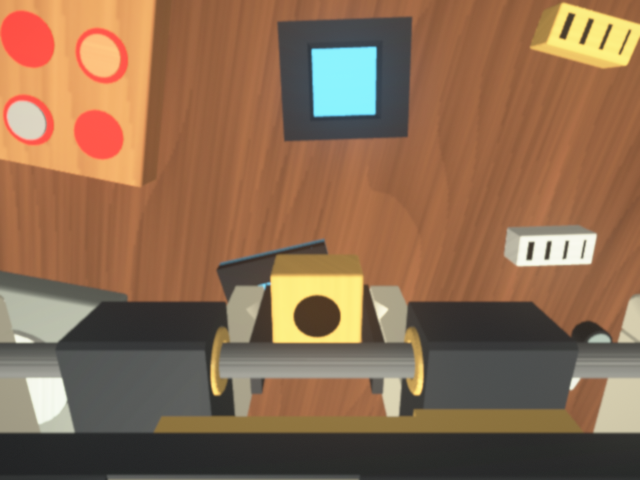

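The square is held upright. The foam for it is in full view, top corners at about (278,22), (411,17), (408,137) and (285,141). The brass bar is at the upper right.

```bash
python3 -c "
from w import *
I=r.camera_info('wrist'); P=np.array([unproj(I,*uv,.016) for uv in [(278,22),(411,17),(408,137),(285,141)]])
print(P.round(4),P.mean(0).round(4),np.linalg.norm(P-np.roll(P,1,0),axis=1).round(4))
for i,j in((1,0),(2,3)): d=P[i]-P[j]; print(np.degrees(np.arctan2(d[1],d[0])))
for i,j in((3,0),(2,1)): d=P[i]-P[j]; print(np.degrees(np.arctan2(d[1],d[0])))
img=cv2.imread('pics/w6.png'); h=cv2.cvtColor(img,cv2.COLOR_BGR2HSV)
m=cv2.inRange(h,(80,120,150),(110,255,255)); m[:30]=0;m[135:]=0;m[:,:290]=0;m[:,400:]=0
c=max(cv2.findContours(m,0,2)[0],key=cv2.contourArea); b=cv2.boxPoints(cv2.minAreaRect(c)); print(b)
Q=np.array([unproj(I,*uv,.006) for uv in b]); print(Q.round(4),Q.mean(0).round(4))
"
```

```text
[[ 0.6926 -0.3012  0.016 ]
 [ 0.6043 -0.3232  0.016 ]
 [ 0.584  -0.2458  0.016 ]
 [ 0.6732 -0.2238  0.016 ]] [ 0.6385 -0.2735  0.016 ] [0.0798 0.0911 0.08   0.0919]
-166.00470370559682
-166.1355428031788
104.0880781405454
104.67531845559235
[[310.68884   47.976246]
 [375.95605   45.72565 ]
 [378.32068  114.299286]
 [313.05347  116.54988 ]]
[[ 0.6678 -0.2912  0.006 ]
 [ 0.6221 -0.3025  0.006 ]
 [ 0.6083 -0.257   0.006 ]
 [ 0.6563 -0.2451  0.006 ]] [ 0.6386 -0.2739  0.006 ]
```

jog_arm(deltas=[[[-1,0,-3.5,0,0.035],[-1,0,-4.5,-2,0],[-1,0,-2.4,-3,0],[-1,0,0,-3,0],[-1,0,0,-3,0],[-1,0,0,-1.5,0],[-1,0,0,0,0],[-1,0,0,0,0]]])

```text
time_s: 17.18
tcp_pos: [0.641, -0.2742, 0.057]
eef_rot: [-179.9, -0.1, -75.9]
contact_force: [0.1, -0.2, -3.0]
gripper_width: 0.0374
gripper_force: 30.0
```

jog_arm(deltas=[[[-1,-0.2,0,-1,0],[-1,0,0,-0.6,0],[-1,0,0,-0.2,0],[-1,0,0,0,0],[-1,0,0,0,0]]])

```text
time_s: 17.8
tcp_pos: [0.6381, -0.2746, 0.0376]
eef_rot: [-180.0, -0.0, -76.0]
contact_force: [0.7, -0.0, -2.8]
gripper_width: 0.0375
gripper_force: 30.0
```

jog_arm(deltas=[[[0.4,0,0,0,0],[0.4,0,0,0,0],[0.4,0,0,0,0],[1,0,0,2,0],[1,0,0,4,0],[1,0,0,4,0],[1,-2,-0.8,0,-0.065],[1,-4,-1.6,0,-0.065]]])

```text
time_s: 18.8
tcp_pos: [0.5789, -0.2985, 0.1397]
eef_rot: [-179.8, -0.1, -83.4]
contact_force: [-0.1, -0.4, -0.8]
gripper_width: 0.0875
gripper_force: 0.0
```

jog_arm(deltas=[[[1,-4,-1.6,0,-0.065],[1,-4,-1.6,0,-0.065],[1,-1.8,-0.8,-2,0],[1,0,0,-3,0],[1,0,0,-2,0],[1,0,0,0,0],[1,0,0,0,0]]])

```text
time_s: 19.68
tcp_pos: [0.4809, -0.3388, 0.0691]
eef_rot: [-179.9, -0.0, -90.8]
contact_force: [0.3, -0.5, 0.3]
gripper_width: 0.0873
gripper_force: 0.0
```

```bash
python3 -c "
from w import *
look('w7',dict(bar=(.4805,-.338)))
cv2.imwrite('pics/s7.png',r.capture('side')[80:320,220:540])"
```

```text
bar [ 0.4813 -0.3365] -0.7 IoU 0.968 uv [316. 271.]
[ 0.481  -0.3388  0.0692] [-1.7988e+02 -5.0000e-02 -9.0840e+01] 0.0875 19.725
```

View pics/s7.png

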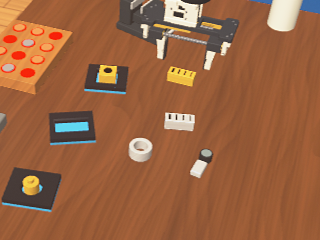

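View pics/w7.png

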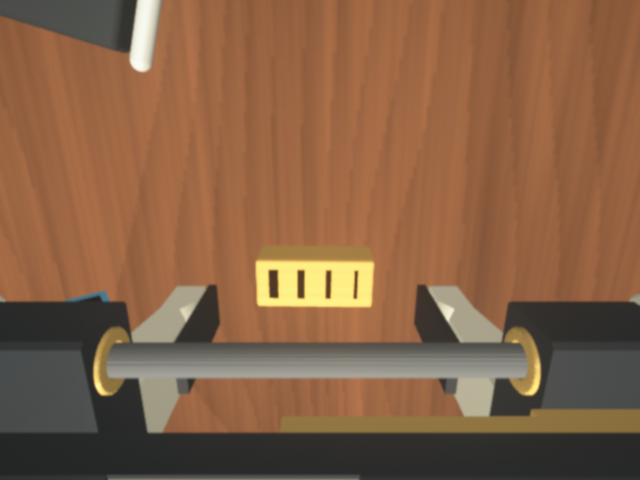

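The square is seated in its cutout (crop 107,72). The bar is aligned between the open pads at (315,275).

jog_arm(deltas=[[[1,0,0.15,-1.7,0],[1,0,0,-1.5,0],[1,0,0,-0.6,0],[-1,0,0,0,0],[-1,0,0,0,0],[-1,0,0,0,0],[-1,0,0,0,0],[-1,0,0,0,0]]])

```text
time_s: 20.78
tcp_pos: [0.4805, -0.3372, 0.0301]
eef_rot: [-179.9, -0.0, -90.8]
contact_force: [0.6, 1.0, 2.4]
gripper_width: 0.0596
gripper_force: 30.0
```

jog_arm(deltas=[[[-1,0,0,0,0],[-1,0,0,2,0],[-1,0,0,4,0],[-1,0,0,4,0],[-1,0,0,0,0],[-1,0,0,0,0]]])

```text
time_s: 21.52
tcp_pos: [0.4788, -0.3364, 0.1283]
eef_rot: [179.9, 0.1, -90.9]
contact_force: [-0.2, 0.6, -4.0]
gripper_width: 0.0594
gripper_force: 30.0
```

jog_arm(deltas=[[[-1,1.5,2.1,0,0.05],[-1,2.8,4,0,0.075],[-1,2.8,4,0,0.075],[-1,2.8,4,0,0.075],[-1,2.8,4,0,0.075],[-1,2.8,4,0,0.075],[-1,1.7,2.2,0,0.04],[-1,0,0,0,0]]])

```text
time_s: 22.52
tcp_pos: [0.652, -0.0925, 0.1273]
eef_rot: [179.8, 0.1, -64.1]
contact_force: [-1.4, -1.0, -3.9]
gripper_width: 0.0596
gripper_force: 30.0
```

jog_arm(deltas=[[[-1,0,0,-3,0],[-1,0,0,-3,0],[-1,0,0,-1,0],[-1,0,0,0,0],[-1,0,0,0,0]]])

```text
time_s: 23.15
tcp_pos: [0.6527, -0.0943, 0.0607]
eef_rot: [-179.9, -0.0, -64.2]
contact_force: [-0.0, 0.4, -3.0]
gripper_width: 0.0597
gripper_force: 30.0
```

jog_arm(deltas=[[[-1,-0.1,0,-1.2,0],[-1,0,0,-0.8,0],[-1,0,0,-0.3,0],[-1,0,0,0,0],[-1,0,0,0,0]]])

```text
time_s: 23.78
tcp_pos: [0.6512, -0.0939, 0.0366]
eef_rot: [-180.0, -0.0, -64.2]
contact_force: [0.4, -0.5, -3.8]
gripper_width: 0.0598
gripper_force: 30.0
```

jog_arm(deltas=[[[1,0,0,0,0],[1,0,0,0,0],[1,0,0,0,0],[1,0,0,2,0],[1,0,0,4,0],[1,0,0,4,0],[1,-4,0,4,0],[1,-4,0,4,0]]])

```text
time_s: 24.78
tcp_pos: [0.5701, -0.0941, 0.2176]
eef_rot: [180.0, -0.0, -64.2]
contact_force: [1.0, 0.5, 1.2]
gripper_width: 0.088
gripper_force: 0.0
```

jog_arm(deltas=[[[1,-4,0,4,0],[1,-4,0,2,0],[1,0,0,0,0],[1,0,0,0,0]]])

```text
time_s: 25.28
tcp_pos: [0.4911, -0.0939, 0.2769]
eef_rot: [-179.9, -0.0, -64.2]
contact_force: [-1.0, 0.3, 0.2]
gripper_width: 0.0877
gripper_force: 0.0
```

```bash
python3 -c "
from w import *
I=r.camera_info('side'); img=r.capture('side'); cv2.imwrite('pics/s8.png',cv2.resize(img[120:400,150:460],None,fx=2,fy=2))
h=cv2.cvtColor(img,cv2.COLOR_BGR2HSV)
for n,(x,y) in dict(ring=(.6528,.272),plug=(.656,.0878),bar=(.6515,-.0935),square=(.6386,-.2736)).items():
    top=.03 if n!='plug' else .038
    uv=proj(I,np.array([[x,y,top]]))[0]; print(n,'expected top centre, crop px',((uv-[150,120])*2).round())
for n,g in dict(Sring=(.4985,-.0794),Sbar=(.447,-.187)).items():
    uv=proj(I,np.array([[*g,.012]]))[0]; p,i=fit(img,I,uv,n[1:],'steel'); print(n,p[:2].round(4),round(i,2))"
```

```text
ring expected top centre, crop px [109. 443.]
plug expected top centre, crop px [202. 277.]
bar expected top centre, crop px [282. 160.]
square expected top centre, crop px [354.  62.]
Sring [ 0.4996 -0.0815] 0.91
Sbar [ 0.4479 -0.1895] 0.92
```

View pics/s8.png

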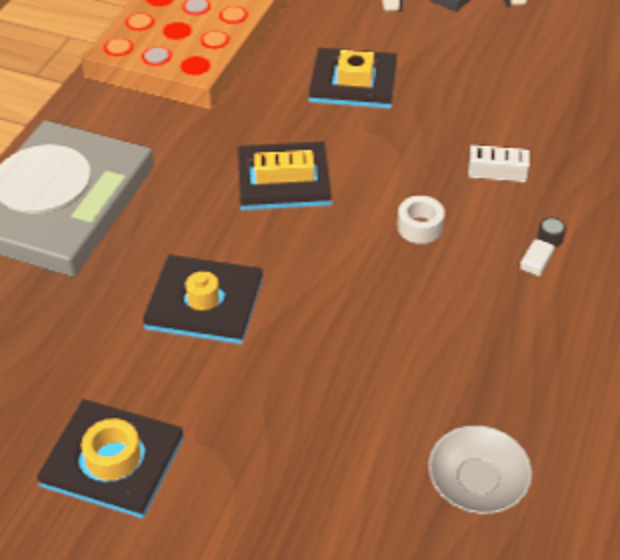

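All four gauges stand upright in their cutouts, with tops within about 2 px of where they should be: ring (110,445), plug (202,278), bar (284,160) and square (355,62). The steel parts measure within 0.3 mm of their starting positions.

```bash
python3 -c "
from plant import r
print(r.close_job())"
```

```text
the job is handed in; nothing more can be done
None
```

I set all four brass gauges upright in their own foam cutouts, left the steel ring and bar where they lay, and handed the job in at about 25 s; the final side picture supports this, but the hand-in returned no verdict.

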